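# Seat a half-clipped capsule under the mixer's push-latch cover and start the mix

## Task

The mixing capsule under the grey cover of the small white capsule mixer is only half clipped in. Press the ribbed edge of the cover down so that it pops open, push the capsule straight down until it is fully home in its clip, press the cover shut again until it latches and stays shut by itself, and only then press the round start key at the near end of its control strip all the way in and let it go. It is all done by pressing and pushing with the fingers: lift nothing, and leave the things around the mixer where they stand.

Things in the scene. Friction and masses are not known exactly. Their poses are not given: they have to be found in the camera images.
- mixer: White capsule mixer fixed to the worktop, 160 (x) x 150 (y) x 86 mm. Origin: centre of its underside on the worktop; z up, x to its hinge side (the robot's left), -x to its control strip (the robot's right). In mm in this frame: grey cover x -34..70, full width, flat top at z 86 when latched; control strip x -80..-35, at z 45, with the key, a display and a fixed black knob at (-58, -45).
- clip_home (a point): Fixed to the mixer at (6, 0, 54) mm: the capsule's centre when it is home. The steel clip has two upright sprung jaws, 22 mm long, one on each side of the capsule in x, tips at z 60 mm, over a rigid cradle. The open chamber round it spans x -13..54, y -54..54, with its rim at z 60 mm (mixer frame).
- cover_hinge (a point): Middle of the cover's hinge axis, fixed to the mixer at (66, 0, 78) mm; the axis runs along the mixer's y. The cover's outer face lies 8 mm off this axis, its free edge 100 mm from it. The cover's skirts are 24 mm deep; a steel latch tongue, 89 mm from the axis, hangs 48 mm below the outer face.
- cover_pad (a point): Where to press the cover: middle of the ribbed pad on its outer face, 19 mm from the free edge, 81 mm from the hinge axis. Moves with the cover; its z axis is the face's outward normal. Pressed from latched it sinks 5 mm, under about 3 N, to a firm stop; a press of under 4 mm may not work the latch. Let go after a full press, the cover springs open; a finger above only holds it down.
- cover (a joint): Angle, rad: 0 shut and latched, -0.062 at the firm stop, about 2.0 standing open, leaning back past its hinge; positive swings the free edge up. It rises by itself in 2 to 3 s (damped). To shut: push its outer face over and down from the hinge side (1 to 3 N at the pad), then press the pad to the firm stop; let go, it returns to 0 and stays. Each further full press opens it again.
- capsule: Loose white mixing capsule, a cylinder 16 mm in diameter (18 at the end flanges), 38 mm long, lying along the mixer's y. Origin: its centre, 64 mm above the worktop at the start, perched on the jaw tips; 54 mm when home, its top then at 62 mm, 2 mm above jaws and chamber rim. A push of 4 to 10 N straight down on its middle snaps it past the jaws onto the cradle.
- start_key (a joint): Travel of the round black start key, 22 mm across, m: 0 out, 0.004 fully in; pressed straight down with about 4 N, springs back. Counts as pressed beyond 0.003.
- key_top (a point): Centre of the start key's top face, at (-58, 42, 53) mm of the mixer's frame when out, on the end of the strip nearer the robot; the fixed time knob at the other end has a white pointer and is not used. Moves with the key.
- glass_dish: White glass dappen dish, 66 mm across, 22 mm high; origin at its underside's centre. Bystander.
- tweezers: Steel cross tweezers lying flat, 136 mm long. Bystander.
- drop_bottle: Small white screw-lid bottle, 36 mm across, 58 mm high; origin at its underside's centre. Bystander.
- model_right: White plaster jaw model, 54 x 68 x 29 mm; origin at its underside's centre. Bystander.

How it is judged:
By the outcome, as a careful person would: the job done as asked, in the order asked, and still so for the second after the job is handed in, with the robot touching nothing.
It also fails if it takes over 58 s, if anything falls off the work surface, if the arm or the gripper's body presses on something with over 40 N, if the wrist force passes 120 N, or if a joint passes its speed limit or range.

## Robot

A 6-joint arm with a two-finger parallel gripper is mounted at the origin on a cart in front of the work surface, level with it; the furniture and walls round the work are solid. World frame = base frame: x ahead of the robot, y to its left, z up, the work surface at z = 0. Lengths are in m, angles in rad, forces in N, time in s.
With the tool pointing down it reaches from about 0.275 to 0.75 m from the base axis. Payload 10.2 kg.
Tool frame: the origin (TCP) lies at the very end of the fingers, on their centre line; the grasp point (between the pads) lies 19 mm behind it; z points along the fingers, y is the line along which they close (so a half turn about z gives the same grasp; the last joint's range is limited). The gripper opens to 85 mm and grips with 20 to 120 N. Pads are 22 mm wide; open, the fingers measure 114 mm over their backs; the gripper's body (76 mm by 85 mm) begins 54 mm behind the grasp point. The pads swing forward as they close: fully open they stand 13 mm farther back than shut.
Start: joints at [-1.463, 0.313, 1.498, -0, 1.331, -0.223], TCP at [0.171, -0.497, 0.231] pointing down, gripper open.
Joint ranges: [-2.94, 2.94], [-0.97, 2.17], [0.19, 2.56], [-1.23, 4.37], [0.02, 3.11], [-2.88, 2.88]. Speed limits (rad/s): [2.39, 2.39, 3.01, 3.14, 3.14, 3.14].

## Interface

Orientations are given as a rotation vector (axis times angle).
In Python, from plant import bot, viewer, finder gives the robot as it stands. The module is installed in compiled form; this text tells all that it offers.
- The arm moves only by the shell command python3 -m inch 'ROWS'. ROWS is JSON, a list of rows, each a list of 3 entries, a list of its own where there are three numbers: the closure, from -1 (fully open) to 1 (shut), then the shift along the tool's x, y, z normalised to -1 to 1, where 1 is 0.04 m, then the turn, a rotation vector about the tool's x, y, z normalised to -1 to 1, where 1 is 8 degrees. In form: [[grip, [tx, ty, tz], [wx, wy, wz]], ...]. A call has exactly 10 rows; each row shifts and turns the commanded pose from where the row before left it, along the tool's axes as they then stand; what a row does not reach is not made up. A row lasts 1/8 s, in which the tool goes at most 62.5 mm and 10.7 degrees, less where a joint would pass 70% of its speed; a pose out of reach is approached as far as the arm can. A call with a number of a shift or a turn outside -1 to 1 is refused whole. A call with a gripper value outside its range is refused whole. The fingers move at their own pace and stop on an object; the grip force is fixed at half the most. Time passes only in rows, so rows that do not move let the fingers close, or fill a call up. It gives the time, the measured TCP pose, the force, the opening and the grip force at its end, in the units of the state.
- bot.get_obs(): the state, without advancing time (a new reading comes with each control period).
- viewer.snapshot(name): name is "scene" or "top" or "wrist"; returns the picture (400x640x3 uint8, blue, green, red); there is no depth.
- viewer.calibration(name): a dict with "camera_matrix" (3x3 intrinsics, pixels), "pose" (4x4, takes a point from camera to world coordinates); the wrist camera has in their place "mount" (4x4, takes a point from camera to tool coordinates, whose origin is the TCP and whose axes are the flange's). Camera axes: x right, y down, z forward; pixel columns grow to the right and rows downward; lengths in m; the calibration is good to about 2 mm. A picture is of the moment at which its call begins: read the wrist's pose just before it. calibration takes no time and is no camera call.
- bot.job_done(): hands the job in; it is judged then, once.
Trained networks look in the newest picture that a camera, given by its name, has taken for a name from the list of things; names that differ only in an ending like _2 or _b are one class to them, and where a whole thing is asked for, a point or a joint stands for the part that bears it (a point fixed in the world has none). Each returns a list of dicts, best first, with "score" (0 to 1); they miss things now and then, are a little off and sometimes report something else, mostly with a low value. They report only what shows in the picture. A call takes as long as a camera call.
- finder.outline_of(query, camera): "region" (400x640 bool, what is visible of it) and "box" ([left, top, right, bottom] in pixels, round what is visible of it).
- finder.spot_point(query, camera): "location" ([column, row] in pixels: a listed point, or the origin of a listed thing).
The state is a dict: "t": time; "joint_pos": joint angles; "qd": joint speeds; "tau": joint torques, N m; "tcp_pos": TCP position; "tool_rot": TCP orientation; "force": force on the tool from outside, world axes, zero at the start; "moment": the same for the moment, N m; "grip_width": opening from 0.0 (shut) to 1.0 (fully open); "gripper_force": force on a finger pad.
Only numpy, scipy, OpenCV 4.12 (cv2) and the standard library are available. Lean on these libraries where they do the work, as an engineer would, in place of code of your own. Each camera call takes 0.05 s, during which the arm holds its last target. There are 200 camera calls.

## Working session

There is one attempt and no reset: what is moved stays moved. The work goes in short steps, Python scripts to look and compute and a shell command to move; the robot and the scene stay as the last step left them, time stands still between calls to the robot, and variables do not carry over. Pictures are saved under pics/ and viewed, at most 10 in all, crops included, and the job is handed in when it is done.

```bash
mkdir -p pics; cat > h.py <<'E'
import numpy as np, cv2
from scipy.spatial.transform import Rotation as R
from plant import bot, viewer, finder
def cam(n):
    c=viewer.calibration(n); K=np.array(c["camera_matrix"])
    if "pose" in c: return K,np.array(c["pose"])
    o=bot.get_obs(); T=np.eye(4); T[:3,:3]=R.from_rotvec(o["tool_rot"]).as_matrix(); T[:3,3]=o["tcp_pos"]
    return K,T@np.array(c["mount"])
def onplane(KT,px,z):
    K,T=KT; d=T[:3,:3]@np.linalg.solve(K,[px[0],px[1],1]); return T[:3,3]+d*(z-T[2,3])/d[2]
def proj(KT,p):
    K,T=KT; q=K@(T[:3,:3].T@(np.array(p)-T[:3,3])); return q[:2]/q[2]
E
python3 - <<'E'
from h import *
o=bot.get_obs(); print({k:np.round(v,3) for k,v in o.items()}); print(R.from_rotvec(o["tool_rot"]).as_matrix().round(3))
Z=dict(mixer=0,clip_home=.054,cover_hinge=.078,cover_pad=.086,key_top=.053,glass_dish=0,drop_bottle=0,model_right=0,tweezers=0.003)
for n in("top","scene"):
    im=viewer.snapshot(n); cv2.imwrite(f"pics/{n}0.png",im); C=cam(n); print(n,C[1].round(2).tolist())
    for q,z in Z.items():
        r=finder.spot_point(q,n)
        for a in r[:2]: print(q,round(a["score"],2),np.round(a["location"]),onplane(C,a["location"],z).round(3))
E
```

```text
{'t': np.float64(0.0), 'joint_pos': array([-1.463,  0.313,  1.498,  0.   ,  1.331, -0.223]), 'qd': array([ 0.   ,  0.001,  0.001,  0.   , -0.001, -0.002]), 'tau': array([ 1.0000e-03, -4.1227e+01, -2.5974e+01, -0.0000e+00,  4.0000e-03,
        0.0000e+00]), 'tcp_pos': array([ 0.17 , -0.496,  0.231]), 'tool_rot': array([-3.097, -0.517, -0.   ]), 'force': array([ 0.444, -1.013, -0.399]), 'moment': array([ 0.032,  0.036, -0.027]), 'gripper_force': np.float64(0.0), 'grip_width': np.float64(0.996)}
[[ 0.946  0.325 -0.   ]
 [ 0.325 -0.946  0.001]
 [ 0.    -0.001 -1.   ]]
top [[0.0, -1.0, 0.07, 0.45], [-1.0, -0.0, 0.0, -0.12], [-0.0, -0.07, -1.0, 1.54], [0.0, 0.0, 0.0, 1.0]]
mixer 0.66 [334. 200.] [ 0.539 -0.158  0.   ]
clip_home 0.89 [329. 199.] [ 0.54  -0.142  0.054]
cover_hinge 0.61 [310. 196.] [ 0.546 -0.088  0.078]
cover_hinge 0.24 [201. 224.] [0.465 0.223 0.078]
cover_pad 0.63 [338. 202.] [ 0.529 -0.166  0.086]
key_top 0.57 [355. 218.] [ 0.483 -0.216  0.053]
glass_dish 0.84 [434. 183.] [ 0.59 -0.46  0.  ]
drop_bottle 0.71 [414. 227.] [ 0.457 -0.398  0.   ]
model_right 0.64 [261. 202.] [0.533 0.062 0.   ]
tweezers 0.62 [201. 224.] [0.467 0.242 0.003]
scene [[0.76, -0.52, 0.4, -0.01], [-0.65, -0.59, 0.48, -0.8], [-0.01, -0.62, -0.78, 1.17], [0.0, 0.0, 0.0, 1.0]]
mixer 0.93 [325. 226.] [ 0.542 -0.159  0.   ]
clip_home 0.79 [321. 212.] [ 0.54  -0.146  0.054]
clip_home 0.23 [359. 302.] [ 0.431 -0.414  0.054]
cover_hinge 0.56 [310. 191.] [ 0.554 -0.086  0.078]
cover_pad 0.67 [326. 211.] [ 0.536 -0.172  0.086]
key_top 0.43 [325. 234.] [ 0.5   -0.209  0.053]
glass_dish 0.64 [418. 286.] [ 0.598 -0.462 -0.   ]
drop_bottle 0.52 [359. 304.] [ 0.447 -0.4    0.   ]
model_right 0.71 [274. 183.] [0.531 0.062 0.   ]
tweezers 0.67 [225. 161.] [0.469 0.231 0.003]
```

View pics/top0.png

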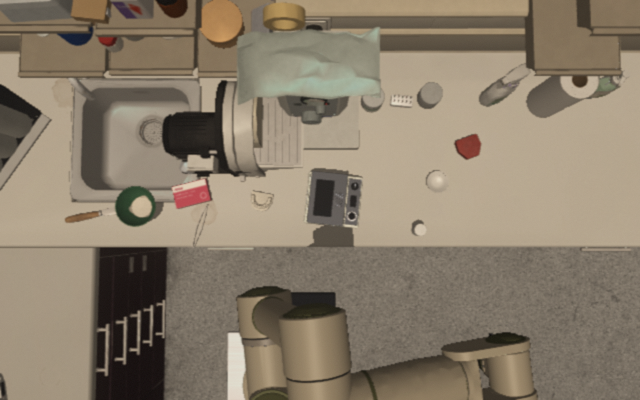

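View pics/scene0.png

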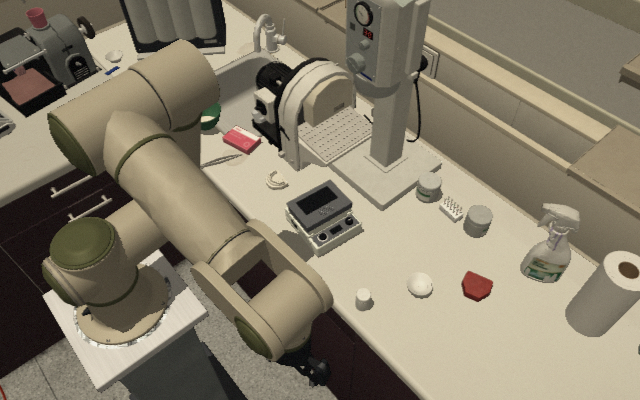

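The top view shows the mixer at about (334,198) with its key near (355,218). The scene view shows it at about (323,225), cover to the left and controls to the right. Its yaw is roughly 80°, and the bystanders are well clear. Next I'll plan the approach for a wrist view.

```bash
cat >> h.py <<'E'
def plan(pts,grip=1,start=None,yaw=None,tilt0=True):
    """pts: list of (x,y,z,yaw_deg of tool x,nrows); prints rounded rows for a tool pointing down"""
    o=bot.get_obs(); p=np.array(o["tcp_pos"] if start is None else start); M=R.from_rotvec(o["tool_rot"])
    if yaw is not None: M=down(yaw)
    rows=[]
    for x,y,z,a,n in pts:
        for i in range(n):
            k=n-i; d=M.inv().apply((np.array([x,y,z])-p)/k)/.04
            w=(M.inv()*down(a)).as_rotvec()/k/np.radians(8)
            d=np.round(d,2); w=np.round(w,2); rows.append([grip,d.tolist(),w.tolist()])
            if abs(d).max()>1 or abs(w).max()>1: print("OVER",len(rows))
            p=p+M.apply(d*.04); M=M*R.from_rotvec(w*np.radians(8))
    for i in range(0,len(rows),10): print(str(rows[i:i+10]).replace(" ",""),len(rows[i:i+10]))
def down(a):
    a=np.radians(a); c,s=np.cos(a),np.sin(a); return R.from_matrix(np.array([[c,s,0],[s,-c,0],[0,0,-1.]]))
E
python3 - <<'E'
from h import *
print(np.round(viewer.calibration("wrist")["mount"],3).tolist())
plan([(.47,-.17,.30,80,14)])
E
```

```text
[[-0.001, -0.963, -0.27, 0.068], [1.0, -0.001, -0.0, 0.001], [0.0, -0.27, 0.963, -0.142], [0.0, 0.0, 0.0, 1.0]]
[[1,[0.7,-0.38,-0.12],[0.0,0.0,-0.55]],[1,[0.72,-0.32,-0.12],[0.0,0.0,-0.54]],[1,[0.74,-0.27,-0.12],[0.0,0.0,-0.55]],[1,[0.76,-0.21,-0.12],[0.0,0.0,-0.54]],[1,[0.78,-0.15,-0.12],[0.0,0.0,-0.55]],[1,[0.79,-0.09,-0.12],[0.0,0.0,-0.54]],[1,[0.79,-0.03,-0.12],[0.0,0.0,-0.55]],[1,[0.79,0.03,-0.13],[0.0,0.0,-0.54]],[1,[0.79,0.09,-0.12],[0.0,0.0,-0.55]],[1,[0.78,0.15,-0.13],[0.0,0.0,-0.54]]] 10
[[1,[0.76,0.2,-0.12],[0.0,0.0,-0.55]],[1,[0.75,0.26,-0.13],[0.0,0.0,-0.54]],[1,[0.72,0.32,-0.12],[0.0,0.0,-0.55]],[1,[0.7,0.37,-0.13],[0.0,0.0,-0.54]]] 4
```

```bash
python3 - <<'E'
from h import *
plan([(.35,-.32,.30,-5,7),(.55,-.17,.30,-10,8)])
E
```

```text
[[1,[0.81,-0.39,-0.25],[0.0,-0.0,0.43]],[1,[0.79,-0.44,-0.24],[0.0,-0.0,0.43]],[1,[0.76,-0.48,-0.25],[0.0,-0.0,0.43]],[1,[0.73,-0.53,-0.24],[0.0,-0.0,0.43]],[1,[0.69,-0.57,-0.25],[0.0,-0.0,0.42]],[1,[0.66,-0.61,-0.24],[0.0,-0.0,0.43]],[1,[0.63,-0.64,-0.25],[0.0,-0.0,0.42]],[1,[0.58,-0.52,0.0],[0.0,-0.0,0.08]],[1,[0.58,-0.53,0.0],[0.0,-0.0,0.08]],[1,[0.57,-0.53,0.0],[0.0,-0.0,0.08]]] 10
[[1,[0.56,-0.54,0.0],[0.0,-0.0,0.08]],[1,[0.56,-0.55,0.0],[0.0,-0.0,0.08]],[1,[0.55,-0.55,0.0],[0.0,-0.0,0.08]],[1,[0.55,-0.56,0.0],[0.0,-0.0,0.07]],[1,[0.53,-0.57,0.0],[0.0,-0.0,0.08]]] 5
```

```bash
python3 -m inch '[[1,[0.81,-0.39,-0.25],[0,0,0.43]],[1,[0.79,-0.44,-0.25],[0,0,0.43]],[1,[0.76,-0.48,-0.25],[0,0,0.43]],[1,[0.73,-0.53,-0.25],[0,0,0.43]],[1,[0.69,-0.57,-0.25],[0,0,0.43]],[1,[0.66,-0.61,-0.25],[0,0,0.43]],[1,[0.63,-0.64,-0.25],[0,0,0.43]],[1,[0.58,-0.52,0],[0,0,0.08]],[1,[0.58,-0.53,0],[0,0,0.08]],[1,[0.57,-0.53,0],[0,0,0.08]]]'
python3 -m inch '[[1,[0.56,-0.54,0],[0,0,0.08]],[1,[0.56,-0.55,0],[0,0,0.08]],[1,[0.55,-0.55,0],[0,0,0.08]],[1,[0.55,-0.56,0],[0,0,0.08]],[1,[0.53,-0.57,0],[0,0,0.08]],[1,[0,0,0],[0,0,0]],[1,[0,0,0],[0,0,0]],[1,[0,0,0],[0,0,0]],[1,[0,0,0],[0,0,0]],[1,[0,0,0],[0,0,0]]]'
python3 - <<'E'
from h import *
o=bot.get_obs(); print(o["t"],o["tcp_pos"],o["joint_pos"].round(2))
from scipy.optimize import least_squares
C=cam("wrist"); im=viewer.snapshot("wrist"); cv2.imwrite("pics/w0.png",im)
L=dict(cover_hinge=(66,0,78),cover_pad=(-15,0,86),key_top=(-58,42,53),mixer=(0,0,0),clip_home=(6,0,54))
obs={}
for q in L:
    for a in finder.spot_point(q,"wrist")[:1]:
        obs[q]=a["location"]; print(q,round(a["score"],2),np.round(a["location"]),onplane(C,a["location"],L[q][2]/1e3).round(4))
def W(v,l): c,s=np.cos(v[2]),np.sin(v[2]); l=np.array(l)/1e3; return np.array([v[0]+c*l[0]-s*l[1],v[1]+s*l[0]+c*l[1],l[2]])
f=lambda v:np.concatenate([proj(C,W(v,L[q]))-obs[q] for q in obs])
s=least_squares(f,[.54,-.158,1.4],loss="soft_l1"); print(s.x,np.degrees(s.x[2]),s.fun.round(1))
for l in [(-34,75,86),(-34,-75,86),(70,75,86),(70,-75,86),(-80,75,45),(-80,-75,45),(-15,0,86),(-58,42,53),(-58,-45,60)]:
    cv2.circle(im,tuple(int(i) for i in proj(C,W(s.x,l))),4,(0,0,255),1)
cv2.imwrite("pics/w0a.png",im)
E
```

```text
t: 2.25
tcp_pos: [0.4262, -0.2635, 0.3014]
tool_rot: [3.136, -0.193, 0.0]
force: [0.4, -0.2, 0.1]
grip_width: 0.001
gripper_force: 0.0
t: 3.5
tcp_pos: [0.5501, -0.1707, 0.3014]
tool_rot: [3.129, -0.281, 0.0]
force: [0.0, 0.6, 0.4]
grip_width: 0.002
gripper_force: 0.0
3.5 [ 0.55014433 -0.17074202  0.301421  ] [-0.5   0.39  1.21  0.    1.54  1.25]
cover_hinge 0.76 [253. 188.] [ 0.5461 -0.0886  0.078 ]
cover_pad 0.76 [320. 185.] [ 0.5371 -0.1717  0.086 ]
key_top 0.74 [351. 206.] [ 0.4931 -0.2062  0.053 ]
mixer 0.64 [309. 174.] [ 0.5367 -0.1544  0.    ]
clip_home 0.56 [303. 180.] [ 0.5399 -0.149   0.054 ]
[ 0.53910139 -0.15472846  1.46669594] 84.03548696042405 [ 0.4  0.  -1.7 -0.1  1.5  1.  -0.1 -1.6 -0.2  0.1]
```

View pics/w0a.png

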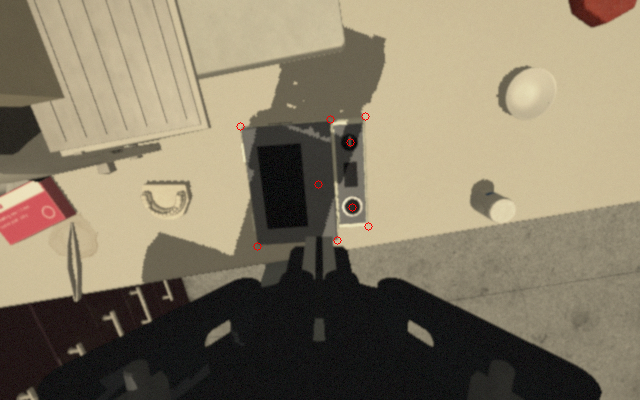

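The wrist view agrees with the fit: the mixer corners land on the circles, the cover pad is at (320,185) and the key at (352,207). Mixer pose is (0.539, -0.155), yaw 84°.

```bash
cat >> h.py <<'E'
V=[0.5391,-0.1547,np.radians(84.0)]
def W(l,v=V): c,s=np.cos(v[2]),np.sin(v[2]); l=np.array(l,float)/1e3; return np.array([v[0]+c*l[0]-s*l[1],v[1]+s*l[0]+c*l[1],l[2]])
def mplan(pts,**k): plan([(*W(p[:3]),-6,p[3]) for p in pts],**k)
E
python3 - <<'E'
from h import *
mplan([(-18,0,94,8),(-18,0,90,2),(-18,0,78,6),(-18,0,78,4),(-18,0,100,1),(-120,0,190,4),(-120,0,190,5)])
E
```

```text
[[1,[-0.04,0.01,0.65],[-0.0,0.0,-0.07]],[1,[-0.04,0.01,0.65],[-0.0,0.0,-0.07]],[1,[-0.04,0.01,0.65],[-0.0,0.0,-0.07]],[1,[-0.04,0.01,0.65],[-0.0,0.0,-0.06]],[1,[-0.04,0.02,0.65],[-0.0,0.0,-0.07]],[1,[-0.04,0.01,0.64],[-0.0,0.0,-0.06]],[1,[-0.04,0.02,0.65],[-0.0,0.0,-0.07]],[1,[-0.04,0.01,0.64],[-0.0,0.0,-0.06]],[1,[0.0,-0.0,0.05],[-0.0,0.0,-0.0]],[1,[0.0,-0.0,0.05],[-0.0,0.0,-0.0]]] 10
[[1,[0.0,-0.0,0.05],[-0.0,0.0,-0.0]],[1,[0.0,-0.0,0.05],[-0.0,0.0,-0.0]],[1,[0.0,-0.0,0.05],[-0.0,0.0,-0.0]],[1,[0.0,-0.0,0.05],[-0.0,0.0,-0.0]],[1,[0.0,-0.0,0.05],[-0.0,0.0,-0.0]],[1,[0.0,-0.0,0.05],[-0.0,0.0,-0.0]],[1,[0.0,-0.0,0.0],[-0.0,0.0,-0.0]],[1,[0.0,-0.0,0.0],[-0.0,0.0,-0.0]],[1,[0.0,-0.0,0.0],[-0.0,0.0,-0.0]],[1,[0.0,-0.0,0.0],[-0.0,0.0,-0.0]]] 10
[[1,[0.0,-0.0,-0.55],[-0.0,0.0,-0.0]],[1,[0.0,0.64,-0.56],[-0.0,0.0,-0.0]],[1,[0.0,0.64,-0.56],[-0.0,0.0,-0.0]],[1,[0.0,0.63,-0.56],[-0.0,0.0,-0.0]],[1,[0.0,0.64,-0.57],[-0.0,0.0,-0.0]],[1,[0.0,-0.0,0.0],[-0.0,0.0,-0.0]],[1,[0.0,-0.0,0.0],[-0.0,0.0,-0.0]],[1,[0.0,-0.0,0.0],[-0.0,0.0,-0.0]],[1,[0.0,-0.0,0.0],[-0.0,0.0,-0.0]],[1,[0.0,-0.0,0.0],[-0.0,0.0,-0.0]]] 10
```

Tool +y is mixer -x and tool +x is mixer -y.

```bash
python3 -m inch '[[1,[-0.04,0.01,0.65],[0,0,-0.07]],[1,[-0.04,0.01,0.65],[0,0,-0.07]],[1,[-0.04,0.01,0.65],[0,0,-0.07]],[1,[-0.04,0.02,0.65],[0,0,-0.07]],[1,[-0.04,0.02,0.65],[0,0,-0.06]],[1,[-0.04,0.01,0.65],[0,0,-0.06]],[1,[-0.04,0.02,0.65],[0,0,-0.06]],[1,[-0.04,0.01,0.6],[0,0,-0.06]],[1,[0,0,0.05],[0,0,0]],[1,[0,0,0.05],[0,0,0]]]'
python3 -m inch '[[1,[0,0,0.05],[0,0,0]],[1,[0,0,0.05],[0,0,0]],[1,[0,0,0.05],[0,0,0]],[1,[0,0,0.05],[0,0,0]],[1,[0,0,0.05],[0,0,0]],[1,[0,0,0.05],[0,0,0]],[1,[0,0,0],[0,0,0]],[1,[0,0,0],[0,0,0]],[1,[0,0,0],[0,0,0]],[1,[0,0,0],[0,0,0]]]'
```

```text
t: 5.05
tcp_pos: [0.5376, -0.1732, 0.0922]
tool_rot: [3.137, -0.167, 0.002]
force: [0.5, 0.9, 1.2]
grip_width: -0.002
gripper_force: 0.0
t: 6.3
tcp_pos: [0.5374, -0.1733, 0.0806]
tool_rot: [3.136, -0.167, 0.002]
force: [-3.4, -0.4, 12.5]
grip_width: 0.0
gripper_force: 6.4
```

```bash
python3 -m inch '[[1,[0,0,-0.55],[0,0,0]],[1,[0,0.64,-0.56],[0,0,0]],[1,[0,0.64,-0.56],[0,0,0]],[1,[0,0.64,-0.56],[0,0,0]],[1,[0,0.64,-0.56],[0,0,0]],[1,[0,0,-0.3],[0,0,0]],[1,[0,0,-0.3],[0,0,0]],[1,[0,0,-0.3],[0,0,0]],[1,[0,0,-0.3],[0,0,0]],[1,[0,0,0],[0,0,0]]]'
python3 -m inch '[[1,[0,0,0],[0,0,0]],[1,[0,0,0],[0,0,0]],[1,[0,0,0],[0,0,0]],[1,[0,0,0],[0,0,0]],[1,[0,0,0],[0,0,0]],[1,[0,0,0],[0,0,0]],[1,[0,0,0],[0,0,0]],[1,[0,0,0],[0,0,0]],[1,[0,0,0],[0,0,0]],[1,[0,0,0],[0,0,0]]]'
python3 - <<'E'
from h import *
C=cam("wrist"); im=viewer.snapshot("wrist")
for q in("capsule","clip_home","key_top"):
    for a in finder.spot_point(q,"wrist")[:2]:
        z={"capsule":.064,"clip_home":.054,"key_top":.053}[q]; print(q,round(a["score"],2),np.round(a["location"]),onplane(C,a["location"],z).round(4)); cv2.circle(im,tuple(int(i) for i in a["location"]),3,(0,0,255) if q=="capsule" else (0,255,0),1)
print(W((6,0,54)),W((-58,42,53)))
cv2.imwrite("pics/w1.png",im)
E
```

```text
t: 7.55
tcp_pos: [0.5265, -0.2747, 0.2398]
tool_rot: [3.136, -0.166, 0.002]
force: [0.4, -0.8, -0.2]
grip_width: 0.0
gripper_force: 0.0
t: 8.8
tcp_pos: [0.5262, -0.2748, 0.2389]
tool_rot: [3.137, -0.167, 0.0]
force: [-0.7, -0.4, 0.2]
grip_width: -0.001
gripper_force: 0.0
capsule 0.58 [201. 183.] [ 0.5379 -0.1498  0.064 ]
clip_home 0.77 [201. 179.] [ 0.5408 -0.147   0.054 ]
key_top 0.57 [260. 214.] [ 0.4938 -0.2049  0.053 ]
[ 0.53972717 -0.14873287  0.054     ] [ 0.49126743 -0.20799207  0.053     ]
```

View pics/w1.png

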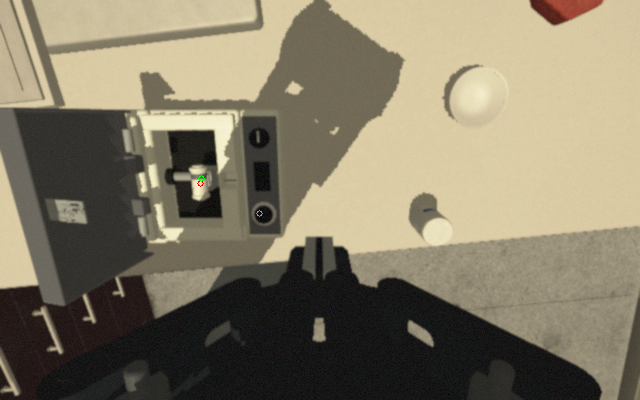

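Cover stands open at left. The capsule is in its clip at (201,183), matching the fit to 2 mm, and the key is at (262,213).

```bash
python3 - <<'E'
from h import *
mplan([(6,0,200,5),(6,0,80,5),(6,0,60,10)])
E
```

```text
[[1,[0.0,-0.63,0.19],[0.0,-0.0,-0.0]],[1,[0.0,-0.64,0.2],[0.0,-0.0,-0.0]],[1,[0.0,-0.63,0.19],[0.0,-0.0,-0.0]],[1,[0.0,-0.64,0.2],[0.0,-0.0,-0.01]],[1,[0.0,-0.63,0.19],[0.0,-0.0,-0.0]],[1,[0.0,-0.0,0.6],[0.0,-0.0,-0.0]],[1,[0.0,-0.0,0.6],[0.0,-0.0,-0.0]],[1,[0.0,-0.0,0.6],[0.0,-0.0,-0.0]],[1,[0.0,-0.0,0.6],[0.0,-0.0,-0.0]],[1,[0.0,-0.0,0.6],[0.0,-0.0,-0.0]]] 10
[[1,[0.0,-0.0,0.05],[0.0,-0.0,-0.0]],[1,[0.0,-0.0,0.05],[0.0,-0.0,-0.0]],[1,[0.0,-0.0,0.05],[0.0,-0.0,-0.0]],[1,[0.0,-0.0,0.05],[0.0,-0.0,-0.0]],[1,[0.0,-0.0,0.05],[0.0,-0.0,-0.0]],[1,[0.0,-0.0,0.05],[0.0,-0.0,-0.0]],[1,[0.0,-0.0,0.05],[0.0,-0.0,-0.0]],[1,[0.0,-0.0,0.05],[0.0,-0.0,-0.0]],[1,[0.0,-0.0,0.05],[0.0,-0.0,-0.0]],[1,[0.0,-0.0,0.05],[0.0,-0.0,-0.0]]] 10
```

```bash
python3 -m inch '[[1,[0,-0.64,0.2],[0,0,0]],[1,[0,-0.64,0.2],[0,0,0]],[1,[0,-0.64,0.2],[0,0,0]],[1,[0,-0.63,0.2],[0,0,0]],[1,[0,-0.63,0.2],[0,0,0]],[1,[0,0,0.6],[0,0,0]],[1,[0,0,0.6],[0,0,0]],[1,[0,0,0.6],[0,0,0]],[1,[0,0,0.6],[0,0,0]],[1,[0,0,0.55],[0,0,0]]]'
python3 -m inch '[[1,[0,0,0.05],[0,0,0]],[1,[0,0,0.05],[0,0,0]],[1,[0,0,0.05],[0,0,0]],[1,[0,0,0.05],[0,0,0]],[1,[0,0,0.05],[0,0,0]],[1,[0,0,0.05],[0,0,0]],[1,[0,0,0.05],[0,0,0]],[1,[0,0,0.05],[0,0,0]],[1,[0,0,0.05],[0,0,0]],[1,[0,0,0.05],[0,0,0]]]'
```

```text
t: 10.25
tcp_pos: [0.5396, -0.1483, 0.0801]
tool_rot: [-3.137, 0.167, 0.0]
force: [-0.4, -0.3, 0.0]
grip_width: 0.002
gripper_force: 0.0
t: 11.5
tcp_pos: [0.5398, -0.1485, 0.0616]
tool_rot: [3.137, -0.167, 0.0]
force: [-6.0, 1.3, 18.5]
grip_width: 0.004
gripper_force: 9.5
```

```bash
python3 -m inch '[[1,[0,0,-0.3],[0,0,0]],[1,[0,0,-0.7],[0,0,0]],[1,[0,0,-0.8],[0,0,0]],[1,[0,0,-0.8],[0,0,0]],[1,[0,0,-0.8],[0,0,0]],[1,[0,0,-0.7],[0,0,0]],[1,[0,0,0],[0,0,0]],[1,[0,0,0],[0,0,0]],[1,[0,0,0],[0,0,0]],[1,[0,0,0],[0,0,0]]]'
python3 - <<'E'
from h import *
C=cam("wrist"); im=viewer.snapshot("wrist")
a=finder.spot_point("capsule","wrist")[0]; print(a["score"],a["location"],onplane(C,a["location"],.054),W((6,0,54)))
K,T=C; print("cam",T[:3,3])
cv2.imwrite("pics/w2.png",cv2.resize(im[60:300,130:450],None,fx=2,fy=2))
mplan([(90,15,225,4),(145,25,225,2),(145,25,140,4)])
E
```

```text
t: 12.75
tcp_pos: [0.5395, -0.1482, 0.2242]
tool_rot: [-3.137, 0.167, 0.002]
force: [0.1, 0.7, -0.1]
grip_width: 0.0
gripper_force: 0.0
0.94 [315.7, 183.6] [ 0.53837843 -0.1462341   0.054     ] [ 0.53972717 -0.14873287  0.054     ]
cam [ 0.60761131 -0.15719709  0.36627108]
[[1,[-0.09,-0.52,-0.0],[-0.0,0.0,-0.0]],[1,[-0.09,-0.52,-0.0],[-0.0,0.0,-0.0]],[1,[-0.1,-0.52,-0.01],[-0.0,0.0,-0.01]],[1,[-0.09,-0.53,-0.0],[-0.0,0.0,-0.0]],[1,[-0.13,-0.69,-0.0],[-0.0,0.0,-0.0]],[1,[-0.12,-0.68,-0.0],[-0.0,0.0,-0.0]],[1,[-0.0,-0.0,0.53],[-0.0,0.0,-0.0]],[1,[-0.0,-0.0,0.53],[-0.0,0.0,-0.0]],[1,[-0.0,-0.0,0.53],[-0.0,0.0,-0.0]],[1,[-0.0,-0.0,0.53],[-0.0,0.0,-0.0]]] 10
```

View pics/w2.png

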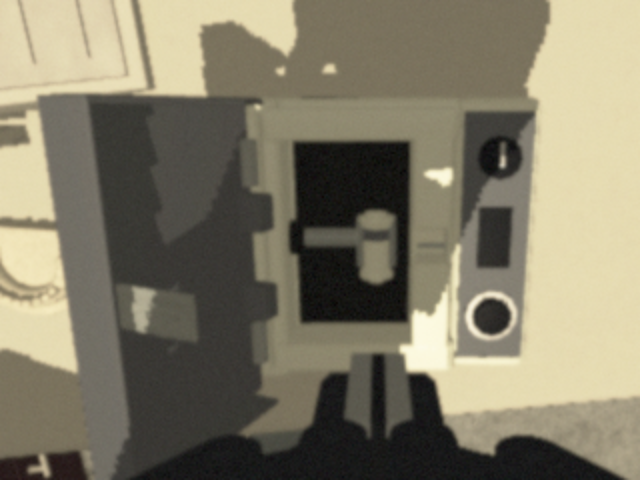

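Capsule lies straight in its clip at crop (377,245), with the cover open at left. Next I go over the cover to the hinge side.

```bash
python3 -m inch '[[1,[-0.09,-0.52,0],[0,0,0]],[1,[-0.09,-0.52,0],[0,0,0]],[1,[-0.09,-0.52,0],[0,0,0]],[1,[-0.09,-0.52,0],[0,0,0]],[1,[-0.13,-0.69,0],[0,0,0]],[1,[-0.13,-0.69,0],[0,0,0]],[1,[0,0,0.53],[0,0,0]],[1,[0,0,0.53],[0,0,0]],[1,[0,0,0.53],[0,0,0]],[1,[0,0,0.53],[0,0,0]]]'
python3 - <<'E'
from h import *
viewer.snapshot("scene"); cv2.imwrite("pics/s1.png",cv2.resize(viewer.snapshot("scene")[100:300,200:460],None,fx=3,fy=3))
P=[(130,20,140,2),(106,18,148,4)]
for th,r in zip(range(90,0,-10),np.linspace(75,90,9)):
    t=np.radians(th); P.append((66-r*np.cos(t)+8*np.sin(t)+14.5,th/5,78+r*np.sin(t)+8*np.cos(t),3 if th==90 else 2))
mplan(P); print(np.round(P[-1]))
E
```

```text
t: 14.1
tcp_pos: [0.5295, -0.0071, 0.1395]
tool_rot: [3.137, -0.166, 0.0]
force: [0.5, 0.2, -0.3]
grip_width: 0.003
gripper_force: 0.0
[[1,[0.07,0.2,-0.02],[-0.0,0.01,-0.0]],[1,[0.08,0.19,-0.02],[-0.0,0.02,-0.01]],[1,[0.01,0.15,-0.05],[-0.0,-0.0,0.0]],[1,[0.01,0.15,-0.05],[-0.0,-0.0,0.0]],[1,[0.01,0.15,-0.05],[-0.0,-0.0,0.0]],[1,[0.02,0.15,-0.05],[-0.0,-0.0,0.0]],[1,[-0.0,0.15,-0.04],[-0.0,-0.0,0.0]],[1,[-0.0,0.15,-0.04],[-0.0,-0.0,0.0]],[1,[-0.0,0.14,-0.05],[-0.0,-0.0,0.0]],[1,[0.02,0.17,-0.03],[-0.0,-0.0,0.0]]] 10
[[1,[0.03,0.17,-0.02],[-0.0,-0.0,0.0]],[1,[0.02,0.17,0.0],[-0.0,-0.0,0.0]],[1,[0.03,0.18,0.01],[-0.0,-0.0,0.0]],[1,[0.02,0.17,0.04],[-0.0,-0.0,0.0]],[1,[0.03,0.18,0.03],[-0.0,-0.0,0.0]],[1,[0.02,0.17,0.07],[-0.0,-0.0,0.0]],[1,[0.03,0.16,0.07],[-0.0,-0.0,0.0]],[1,[0.02,0.16,0.1],[-0.0,-0.0,0.0]],[1,[0.03,0.16,0.1],[-0.0,-0.0,0.0]],[1,[0.02,0.14,0.13],[-0.0,-0.0,0.0]]] 10
[[1,[0.03,0.14,0.12],[-0.0,-0.0,0.0]],[1,[0.02,0.12,0.16],[-0.0,-0.0,0.0]],[1,[0.03,0.11,0.15],[-0.0,-0.0,0.0]],[1,[0.02,0.09,0.18],[-0.0,-0.0,0.0]],[1,[0.03,0.09,0.18],[-0.0,-0.0,0.0]]] 5
[ -7.   2. 102.   2.]
```

View pics/s1.png

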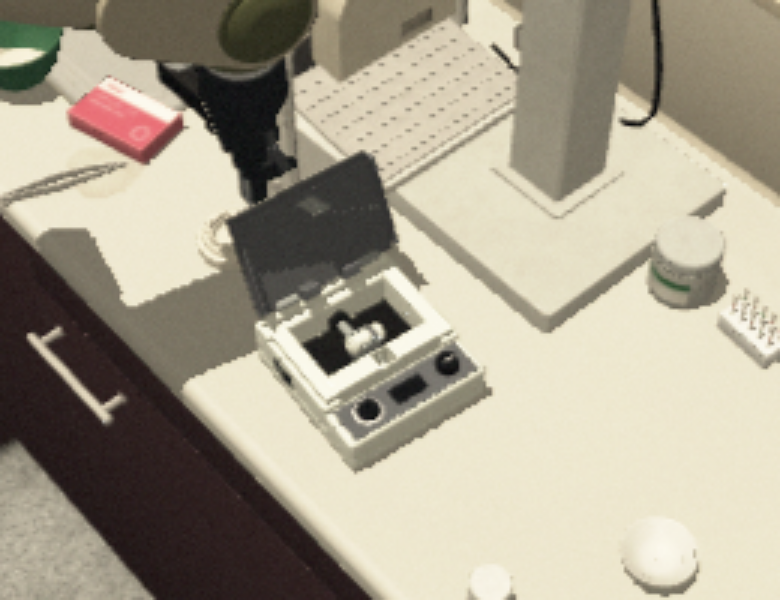

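The fingers (crop 255,190) are behind the open cover on the hinge side, and the capsule is seated at (362,335). Now I swing the cover over.

```bash
python3 -m inch '[[1,[0.07,0.2,-0.02],[0,0,0]],[1,[0.08,0.2,-0.02],[0,0,0]],[1,[0.01,0.15,-0.05],[0,0,0]],[1,[0.01,0.15,-0.05],[0,0,0]],[1,[0.01,0.15,-0.05],[0,0,0]],[1,[0.02,0.15,-0.05],[0,0,0]],[1,[0,0.15,-0.04],[0,0,0]],[1,[0,0.15,-0.04],[0,0,0]],[1,[0,0.15,-0.04],[0,0,0]],[1,[0.02,0.17,-0.03],[0,0,0]]]'
python3 -m inch '[[1,[0.03,0.17,-0.02],[0,0,0]],[1,[0.02,0.17,0],[0,0,0]],[1,[0.03,0.17,0.01],[0,0,0]],[1,[0.02,0.17,0.04],[0,0,0]],[1,[0.03,0.17,0.04],[0,0,0]],[1,[0.02,0.17,0.07],[0,0,0]],[1,[0.03,0.16,0.07],[0,0,0]],[1,[0.02,0.16,0.1],[0,0,0]],[1,[0.03,0.16,0.1],[0,0,0]],[1,[0.02,0.14,0.13],[0,0,0]]]'
python3 - <<'E'
from h import *
cv2.imwrite("pics/s2.png",cv2.resize(viewer.snapshot("scene")[100:300,200:460],None,fx=3,fy=3))
T=bot.get_obs()["tcp_pos"]; c,s=np.cos(V[2]),np.sin(V[2]); d=T[:2]-V[:2]; print(d@[c,s],d@[-s,c],T[2])
mplan([(10.6,6,126,2),(1.2,4,114,2),(-7,2,101,2),(-17,0,90,4)])
E
```

```text
t: 15.45
tcp_pos: [0.5315, -0.0738, 0.1558]
tool_rot: [-3.137, 0.167, 0.0]
force: [0.6, 1.0, -0.2]
grip_width: 0.002
gripper_force: 0.4
t: 16.7
tcp_pos: [0.5346, -0.1402, 0.1338]
tool_rot: [3.137, -0.167, 0.0]
force: [-1.6, 1.0, 0.9]
grip_width: 0.002
gripper_force: 0.7
0.013495723653139639 0.006171417406125457 0.13310706024103208
[[1,[0.0,0.04,0.09],[0.0,0.0,-0.01]],[1,[0.0,0.03,0.09],[0.0,0.01,-0.0]],[1,[0.03,0.12,0.15],[0.0,-0.0,-0.0]],[1,[0.02,0.12,0.15],[0.0,-0.0,-0.0]],[1,[0.03,0.1,0.16],[0.0,-0.0,-0.0]],[1,[0.02,0.1,0.16],[0.0,-0.0,-0.0]],[1,[0.01,0.06,0.07],[0.0,-0.0,-0.0]],[1,[0.01,0.06,0.07],[0.0,-0.0,-0.0]],[1,[0.02,0.07,0.07],[0.0,-0.0,-0.0]],[1,[0.01,0.06,0.07],[0.0,-0.0,-0.0]]] 10
```

View pics/s2.png

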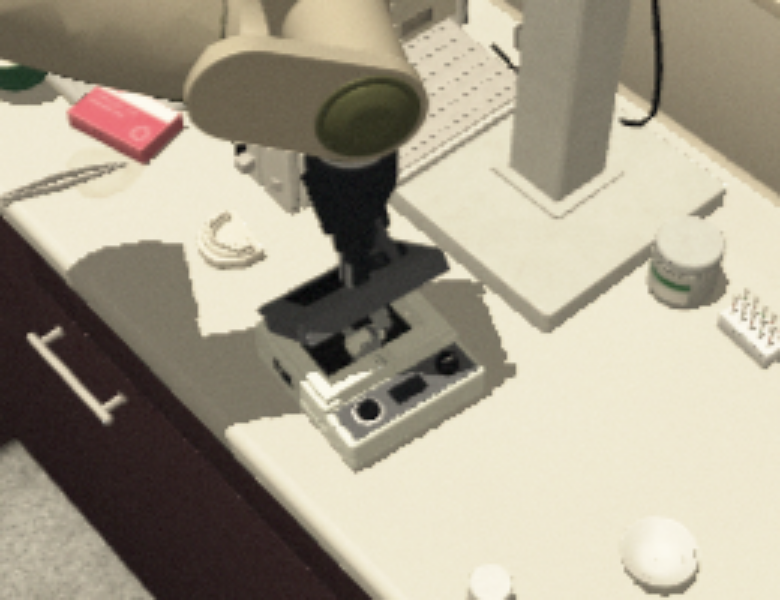

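The cover is partly closed, with the fingers on its outer face. I carry on down.

```bash
python3 -m inch '[[1,[0.01,0.06,0.09],[0,0,0]],[1,[0.01,0.06,0.09],[0,0,0]],[1,[0.02,0.11,0.15],[0,0,0]],[1,[0.02,0.11,0.15],[0,0,0]],[1,[0.03,0.1,0.16],[0,0,0]],[1,[0.02,0.1,0.16],[0,0,0]],[1,[0.01,0.06,0.07],[0,0,0]],[1,[0.01,0.06,0.07],[0,0,0]],[1,[0.01,0.06,0.07],[0,0,0]],[1,[0.01,0.05,0.07],[0,0,0]]]'
python3 - <<'E'
from h import *
T=bot.get_obs()["tcp_pos"]; c,s=np.cos(V[2]),np.sin(V[2]); d=T[:2]-V[:2]; print(d@[c,s],d@[-s,c],T[2])
E
python3 -m inch '[[1,[0,0,0.05],[0,0,0]],[1,[0,0,0.05],[0,0,0]],[1,[0,0,0.05],[0,0,0]],[1,[0,0,0.05],[0,0,0]],[1,[0,0,0.05],[0,0,0]],[1,[0,0,0.05],[0,0,0]],[1,[0,0,0],[0,0,0]],[1,[0,0,0],[0,0,0]],[1,[0,0,0],[0,0,0]],[1,[0,0,0],[0,0,0]]]'
```

```text
t: 18.0
tcp_pos: [0.5373, -0.1712, 0.0908]
tool_rot: [3.137, -0.167, 0.0]
force: [0.4, 0.8, 2.4]
grip_width: -0.0
gripper_force: 0.8
-0.01654979142496238 4.618868252286714e-05 0.0908283377350166
t: 19.25
tcp_pos: [0.5375, -0.1712, 0.0806]
tool_rot: [3.136, -0.166, 0.002]
force: [-5.7, 0.6, 17.0]
grip_width: -0.003
gripper_force: 8.6
```

```bash
python3 -m inch '[[1,[0,0,-0.25],[0,0,0]],[1,[0,0,-0.5],[0,0,0]],[1,[0,0.6,-0.5],[0,0,0]],[1,[0,0.6,-0.5],[0,0,0]],[1,[0,0.6,-0.5],[0,0,0]],[1,[0,0.6,-0.4],[0,0,0]],[1,[0,0,0],[0,0,0]],[1,[0,0,0],[0,0,0]],[1,[0,0,0],[0,0,0]],[1,[0,0,0],[0,0,0]]]'
python3 - <<'E'
from h import *
C=cam("wrist"); im=viewer.snapshot("wrist"); cv2.imwrite("pics/w3.png",im)
for a in finder.spot_point("key_top","wrist")[:2]: print(a["score"],a["location"],onplane(C,a["location"],.053),W((-58,42,53)))
mplan([(-58,42,100,6),(-58,42,58,4),(-58,42,46,6)])
E
```

```text
t: 20.5
tcp_pos: [0.5271, -0.2658, 0.1845]
tool_rot: [-3.137, 0.166, 0.001]
force: [0.5, 0.1, -0.8]
grip_width: -0.0
gripper_force: 0.0
0.77 [262.3, 231.0] [ 0.49336716 -0.20847176  0.053     ] [ 0.49126743 -0.20799207  0.053     ]
0.23 [109.8, 199.4] [ 0.54006174 -0.07051722  0.053     ] [ 0.49126743 -0.20799207  0.053     ]
[[1,[-0.17,-0.22,0.35],[-0.0,0.0,-0.0]],[1,[-0.17,-0.23,0.35],[-0.0,0.0,-0.0]],[1,[-0.18,-0.22,0.35],[-0.0,0.0,-0.0]],[1,[-0.17,-0.23,0.36],[-0.0,0.0,-0.0]],[1,[-0.18,-0.22,0.35],[-0.0,0.0,-0.0]],[1,[-0.17,-0.23,0.36],[-0.0,0.0,-0.01]],[1,[-0.0,0.0,0.26],[-0.0,0.0,0.0]],[1,[-0.0,0.0,0.26],[-0.0,0.0,0.0]],[1,[-0.0,0.0,0.26],[-0.0,0.0,0.0]],[1,[-0.0,0.0,0.27],[-0.0,0.0,0.0]]] 10
[[1,[-0.0,0.0,0.05],[-0.0,0.0,0.0]],[1,[-0.0,0.0,0.05],[-0.0,0.0,0.0]],[1,[-0.0,0.0,0.05],[-0.0,0.0,0.0]],[1,[-0.0,0.0,0.05],[-0.0,0.0,0.0]],[1,[-0.0,0.0,0.05],[-0.0,0.0,0.0]],[1,[-0.0,0.0,0.05],[-0.0,0.0,0.0]]] 6
```

View pics/w3.png

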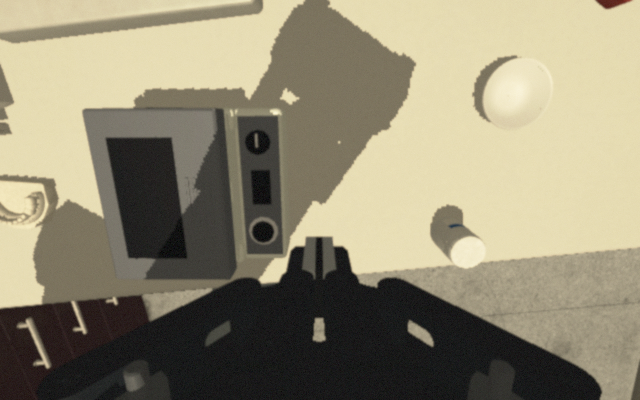

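The cover looks shut, with its free edge running from about (217,110) to (235,277), and the key is at (263,231). I'll check the corners by projection before pressing the key.

```bash
python3 - <<'E'
from h import *
C=cam("wrist")
def cov(th,r,y):
    return (66-r*np.cos(th)+8*np.sin(th),y,78+r*np.sin(th)+8*np.cos(th))
for th in(0,.1,.3): print(th,[proj(C,W(cov(th,r,y))).round().tolist() for r,y in((100,75),(100,-75),(-4,75),(-4,-75))])
old=cv2.imread("pics/w3.png"); new=viewer.snapshot("wrist"); print(cv2.absdiff(old,new)[100:280,80:240].mean())
E
```

```text
0 [[230.0, 281.0], [214.0, 106.0], [115.0, 281.0], [78.0, 107.0]]
0.1 [[226.0, 287.0], [208.0, 106.0], [114.0, 281.0], [78.0, 107.0]]
0.3 [[212.0, 301.0], [190.0, 105.0], [113.0, 281.0], [77.0, 107.0]]
2.803310185185185
```

Corners match angle 0 within 5 px. Now the key press.

```bash
python3 -m inch '[[1,[-0.17,-0.22,0.35],[0,0,0]],[1,[-0.17,-0.22,0.35],[0,0,0]],[1,[-0.17,-0.22,0.35],[0,0,0]],[1,[-0.17,-0.23,0.35],[0,0,0]],[1,[-0.17,-0.23,0.35],[0,0,0]],[1,[-0.16,-0.23,0.35],[0,0,0]],[1,[0,0,0.26],[0,0,0]],[1,[0,0,0.26],[0,0,0]],[1,[0,0,0.26],[0,0,0]],[1,[0,0,0.26],[0,0,0]]]'
python3 -m inch '[[1,[0,0,0.05],[0,0,0]],[1,[0,0,0.05],[0,0,0]],[1,[0,0,0.05],[0,0,0]],[1,[0,0,0.05],[0,0,0]],[1,[0,0,0.05],[0,0,0]],[1,[0,0,0.05],[0,0,0]],[1,[0,0,0],[0,0,0]],[1,[0,0,0],[0,0,0]],[1,[0,0,0],[0,0,0]],[1,[0,0,0],[0,0,0]]]'
```

```text
t: 21.9
tcp_pos: [0.4927, -0.2087, 0.0586]
tool_rot: [3.137, -0.167, 0.0]
force: [-1.2, 0.2, 0.2]
grip_width: -0.0
gripper_force: 0.0
t: 23.15
tcp_pos: [0.4929, -0.2086, 0.0488]
tool_rot: [3.136, -0.166, 0.001]
force: [-5.2, 3.5, 16.9]
grip_width: -0.003
gripper_force: 8.6
```

Fully in at z 48.8, 17 N against the stop. Retreat and a last check.

```bash
python3 -m inch '[[1,[0,0,-0.2],[0,0,0]],[1,[0,0,-0.5],[0,0,0]],[1,[0,0,-0.6],[0,0,0]],[1,[0,0.4,-0.6],[0,0,0]],[1,[0,0.5,-0.6],[0,0,0]],[1,[0,0.5,-0.6],[0,0,0]],[1,[0,0.3,-0.3],[0,0,0]],[1,[0,0,0],[0,0,0]],[1,[0,0,0],[0,0,0]],[1,[0,0,0],[0,0,0]]]'
python3 - <<'E'
from h import *
cv2.imwrite("pics/s3.png",cv2.resize(viewer.snapshot("scene")[100:330,180:460],None,fx=2.5,fy=2.5))
E
```

```text
t: 24.4
tcp_pos: [0.4853, -0.2753, 0.1825]
tool_rot: [-3.136, 0.166, 0.002]
force: [-0.4, 0.4, 0.8]
grip_width: 0.003
gripper_force: 0.0
```

View pics/s3.png

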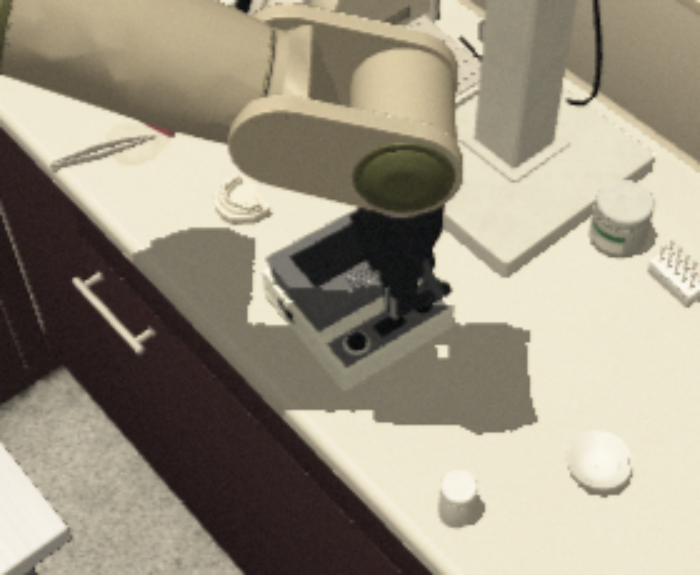

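The cover is shut, the key (357,342) is out, the bystanders are in place and the robot is clear.

```bash
python3 -c "
from plant import bot
print(bot.job_done())"
```

```text
the job is handed in; nothing more can be done
None
```

The job is handed in at about 24 s: capsule pushed home, cover shut and holding by itself, start key then pressed fully in and released, and the bystanders I could see still in place.

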